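# Close the gas valve, then find the thread hand of the outlet cap and hold the cap off

### The job

Close the gas valve on the green block by turning its red knob clockwise to its end stop, and then unscrew the black cap from the outlet on that same green block: its thread may be right-handed or left-handed and nothing shows which, so try it both ways. Lift the loosened cap straight up and finish while still holding it in the gripper, still, directly above its outlet and at least 5 cm higher than where it sat. Leave the capped outlet on the grey block and everything else on the bench as they are.

Things in the scene. Friction and masses are not known exactly. Their poses are not given: they have to be found in the camera images.
- green_block: Green painted steel block fixed to the bench, 110 x 230 x 14 mm, carrying the red valve knob (60 mm from its middle towards its own -y) and a capped outlet (60 mm towards +y); origin at the centre of its underside, long side along its y.
- green_seat (a point): Point on top of the green block (14 mm above the bench) where its outlet stands, on the outlet's axis. The outlet and cap nearest to it horizontally are the ones to work on; the other pair is on the grey block.
- grey_seat (a point): Point on top of the grey block (110 x 110 x 14 mm), in its middle, where the other capped outlet stands, to be left alone.
- knob_grip (a point): Centre of the red knob's upright grip bar, on the knob's axis, about 51 mm above the bench; the bar is 42 mm long along this frame's x, 14 mm thick along its y, and reaches from 23 mm below to 7 mm above this point. The frame turns with the knob. Below it lie the knob's red disc, 44 mm wide, and a steel base, 68 mm wide, whose tops are 23 and 31 mm below this point.
- knob (a joint): Angle of the valve knob in rad: grows when it is turned clockwise seen from above; 1.9 is the end stop, valve closed; it starts 0.9 to 1.4 rad short of that. Stiff with about 0.1 N m of friction, stays where it is left.
- outlet_a: Steel outlet stub with a 42 mm wide, 22 mm high foot and a 27 mm high brass neck inside the cap; origin at the centre of its underside, z up along the axis. The seated cap's lower rim is 24.5 mm and its centre 43.5 mm above this origin. It stands on one of the two blocks, drawn anew at each start.
- outlet_b: Steel outlet stub with a 42 mm wide, 22 mm high foot and a 27 mm high brass neck inside the cap; origin at the centre of its underside, z up along the axis. The seated cap's lower rim is 24.5 mm and its centre 43.5 mm above this origin. It stands on one of the two blocks, drawn anew at each start.
- cap_a_mid (a point): Round black fluted screw cap with a yellow disc on top, 50 mm diameter (53 mm over the fluting), 38 mm high, about 90 g; this point is its centre, half-way up, z up along its axis. Seated on outlet_a, its centre about 58 mm above the bench. Fastening: see cap_a.
- cap_b_mid (a point): Round black fluted screw cap with a yellow disc on top, 50 mm diameter (53 mm over the fluting), 38 mm high, about 90 g; this point is its centre, half-way up, z up along its axis. Seated on outlet_b, the same fastening as the other cap, but of the opposite hand; which of the two is right-handed is not told, and either may be on the green block.
- cap_a: That cap; origin in its lower rim. A hidden coarse quick thread holds it: turned the right way it turns easily, comes free after 0.75 to 1.05 rad, stays free to about 2 rad and lifts straight off (25 mm of neck inside); the wrong way it meets a firm stop within 0.25 rad. Locked, it has 2 mm of vertical play; it does not climb as it turns. Right- or left-handed: not visible.
- cap_b: The cap of point cap_b_mid; origin at the centre of its lower rim, 19 mm below that point.
- wrench: Bystander: steel wrench 170 mm long, lying flat; leave it.
- seal: Bystander: black rubber sealing ring, 56 mm outside diameter, 7 mm thick, lying flat; leave it.
- cleaner: Bystander: white bottle with red cap, 66 mm wide, 190 mm high; leave it.
- beaker: Bystander: clear plastic beaker, 80 mm wide, 110 mm high; leave it.
- carton: Bystander: cardboard box 120 x 180 x 70 mm; leave it.
- brush: Bystander: brush 180 mm long, lying; leave it.

How it is judged (in metres and radians):
On the way, in this order (a step that is already met when the one before it is completed fails the run):
1. the valve knob is turned clockwise to its end stop (value of joint knob above 1.8 rad), for 0.2 s.
2. the cap of the green block's outlet is lifted off in the fingers (((horizontal distance between outlet_a and green_seat below 0.03 m and z of cap_a_mid in the frame of outlet_a above 0.0885 m and horizontal distance between cap_a_mid and outlet_a below 0.06 m and contact force between cap_a and the fingers above 1 N) or (horizontal distance between outlet_b and green_seat below 0.03 m and z of cap_b_mid in the frame of outlet_b above 0.0885 m and horizontal distance between cap_b_mid and outlet_b below 0.06 m and contact force between cap_b and the fingers above 1 N))), for 0.2 s.
At the end, for the whole second after the job is handed in: The knob is within 0.1 rad of its closed end stop; the cap of the green block's outlet is gripped by the fingers, still (under 0.03 m/s), more than 45 mm above its seated height, within 60 mm sideways of its outlet's axis and not touching the outlet; the grey block's cap is still seated (value of joint knob above 1.8 rad and ((horizontal distance between outlet_a and green_seat below 0.03 m and z of cap_a_mid in the frame of outlet_a above 0.0885 m and horizontal distance between cap_a_mid and outlet_a below 0.06 m and contact force between cap_a and the fingers above 1 N and linear speed of cap_a below 0.03 m/s and contact force between cap_a and outlet_a below 0.05 N and z of cap_b_mid in the frame of outlet_b below 0.0495 m) or (horizontal distance between outlet_b and green_seat below 0.03 m and z of cap_b_mid in the frame of outlet_b above 0.0885 m and horizontal distance between cap_b_mid and outlet_b below 0.06 m and contact force between cap_b and the fingers above 1 N and linear speed of cap_b below 0.03 m/s and contact force between cap_b and outlet_b below 0.05 N and z of cap_a_mid in the frame of outlet_a below 0.0495 m))); the arm keeps its last pose, push and grip.
It fails at once if the cap on the grey block is moved (15 mm) ((horizontal distance between outlet_a and green_seat below 0.03 m and distance of cap_b_mid from where it was at the start of the episode above 0.015 m) or (horizontal distance between outlet_b and green_seat below 0.03 m and distance of cap_a_mid from where it was at the start of the episode above 0.015 m)).
It fails at once if a bystander is moved (30 mm) (distance of any of wrench, seal, cleaner, beaker, carton, brush from where it was at the start of the episode above 0.03 m).
It also fails if it takes over 58 s, if anything falls off the work surface, if the arm or the gripper's body presses on something with over 40 N, if the wrist force passes 120 N, or if a joint passes its speed limit or range.

### The arm

A 6-joint arm with a two-finger parallel gripper is mounted at the origin on the work surface. World frame = base frame: x ahead of the robot, y to its left, z up, the work surface at z = 0. Lengths are in mm, angles in rad, forces in N, time in s.
With the tool pointing down it reaches from about 350 to 875 mm from the base axis. Payload 4.2 kg.
Tool frame: the origin (TCP) lies between the finger pads; the fingertips stand 25 mm ahead of it and the grasp point (between the pads) lies 6 mm ahead of it; z points along the fingers, y is the line along which they close (so a half turn about z gives the same grasp; the last joint's range is limited). The gripper opens to 85 mm and grips with 20 to 120 N. Pads are 22 mm wide; open, the fingers measure 114 mm over their backs; the gripper's body (76 mm by 85 mm) begins 54 mm behind the grasp point. The pads swing forward as they close: fully open they stand 13 mm farther back than shut.
Start: joints at [1.428, 0.385, 0.008, 0, -1.194, -0.259], TCP at [244.389, 575.216, 230.912] pointing down, gripper open.
Joint ranges: [-3.14, 3.14], [-1.21, 2.06], [-1.07, 1.41], [-3.16, 2.05], [-2.99, -0.16], [-3.1, 3.1]. Speed limits (rad/s): [2.79, 2.79, 3.14, 3.14, 3.14, 3.14].

### API

Orientations are given as a unit quaternion [x, y, z, w].
In Python, from bench import read_state, get_image, job_done gives the robot as it stands.
- The arm moves only by the tool play_rows, never from a script. Its argument "series" is a list of rows, each a list of 6 numbers: the shift along the world's x, y, z in mm, then the turn, a rotation vector about the world's x, y, z in units of 6 degrees (1.0 is 6 degrees). A call has 1 to 20 rows; each row shifts and turns the commanded pose from where the row before left it; what a row does not reach is not made up. A row lasts 1/12 s, in which the tool goes at most 41.7 mm and 7.16 degrees, less where a joint would pass 70% of its speed; a pose out of reach is approached as far as the arm can. A call is refused whole if a number of a shift passes 41.7 or a number of a turn 1, either way. A call with a gripper value outside its range is refused whole. "gripper" is the opening, from 0 (shut) to 1 (fully open), set as the call begins (left out, the last holds). The fingers move at their own pace and stop on an object; the grip force is fixed at half the most. Time passes only in rows, so rows that do not move let the fingers close. It gives the time, the measured TCP pose, the force, the opening and the grip force at its end, in the units of the state.
- read_state(): the state, without advancing time (a new reading comes with each control period).
- get_image(name): name is "side" or "top" or "wrist"; returns a dict with "image" (400x640x3 uint8, red, green, blue), "fx", "fy", "cx", "cy" (pixels), "eye" and "rotation" of the camera in the world. Camera axes: x right, y down, z forward; pixel columns grow to the right and rows downward; lengths in mm; the calibration is good to about 2 mm. A picture is of the moment at which its call begins. There is no depth.
- job_done(): hands the job in; it is judged then, once.
The state is a dict: "clock": time; "joints": joint angles; "joint_vel": joint speeds; "joint_efforts": joint torques, N m; "position": TCP position; "ee_rot": TCP orientation; "contact_force": force on the tool from outside, world axes, zero at the start; "wrist_torque": the same for the moment, N m; "gripper_width": finger opening in mm; "grasp_force": force on a finger pad.
Only numpy, scipy, OpenCV 4.12 (cv2) and the standard library are available. Lean on these libraries where they do the work, as an engineer would, in place of code of your own. Each camera call takes 0.05 s, during which the arm holds its last target. There are 200 camera calls.

## Working session

There is one attempt and no reset: what is moved stays moved. The work goes in short steps, Python scripts to look and compute and a tool call to move; the robot and the scene stay as the last step left them, time stands still between calls to the robot, and variables do not carry over. Pictures are saved under pics/ and viewed, at most 10 in all, crops included, and the job is handed in when it is done.

Besides the shell and the picture viewer there is one more tool, called as name([rows], argument=value, ...), one row to a line, values as JSON. play_rows: Moves the arm, as the interface text tells. Its arguments: {"type":"object","properties":{"series":{"type":"array","items":{"type":"array","items":{"type":"number"}}},"gripper":{"type":"number"}},"required":["series"]}

```bash
mkdir -p pics; cat > h.py <<'E'
import numpy as np, cv2
from bench import read_state, get_image, job_done
def ray(c,u,v,z):
    d=np.array(c['rotation'])@np.array([(u-c['cx'])/c['fx'],(v-c['cy'])/c['fy'],1.])
    e=np.array(c['eye']); return e+d*(z-e[2])/d[2]
def save(c,n): cv2.imwrite('pics/'+n,cv2.cvtColor(c['image'],cv2.COLOR_RGB2BGR))
def blobs(c,lo,hi,amin=40):
    h=cv2.cvtColor(c['image'],cv2.COLOR_RGB2HSV); m=cv2.inRange(h,np.array(lo),np.array(hi))
    cs,_=cv2.findContours(m,cv2.RETR_EXTERNAL,cv2.CHAIN_APPROX_NONE)
    return [k for k in sorted(cs,key=cv2.contourArea,reverse=True) if cv2.contourArea(k)>=amin]
E
python3 - <<'E'
from h import *
import pickle
s=read_state();print(s)
t=get_image('top');w=get_image('side');print(t['eye'],t['rotation'],t['fx'])
pickle.dump((t,w),open('c.pkl','wb'))
save(t,'top0.png')
save(w,'side0.png')
for n,lo,hi,z in (('green',(40,60,30),(85,255,255),14),('yellow',(20,100,100),(35,255,255),77),('red',(0,130,80),(8,255,255),58)):
    for k in blobs(t,lo,hi):
        r=cv2.minAreaRect(k);b=cv2.boxPoints(r)
        print(n,cv2.contourArea(k),np.round(r[0]),np.round(ray(t,*r[0],z)),[np.round(ray(t,*p,z)[:2]).tolist() for p in b])
E
```

```text
{'clock': 0.0, 'joints': array([ 1.42759921e+00,  3.85554642e-01,  6.64555534e-03, -5.29968266e-04,
       -1.19401846e+00, -2.58579130e-01]), 'joint_vel': array([-0.00035707, -0.00040783,  0.0014225 ,  0.00026873, -0.00038887,
       -0.00163987]), 'joint_efforts': array([ 3.42716123e-05, -3.92289233e+01,  1.88409340e+01,  4.18656081e+00,
       -4.58882569e-03,  6.72280663e-06]), 'position': array([244.16599818, 574.69589568, 229.82587762]), 'ee_rot': array([ 9.79869651e-01, -1.99635343e-01, -1.84441150e-04,  1.07803578e-03]), 'contact_force': array([-0.41961115,  0.30108094, -0.0548737 ]), 'wrist_torque': array([0.03407122, 0.03724701, 0.00770911]), 'grasp_force': 0.0, 'gripper_width': 85.5036433628264}
[ 381.62978068   15.7070992  1517.44770744] [-0.70566625  0.7058348  -0.04338276  0.04416231] 465.7098922303284Traceback (most recent call last):
  File "<stdin>", line 11, in <module>
  File "h.py", line 4, in ray
    d=np.array(c['rotation'])@np.array([(u-c['cx'])/c['fx'],(v-c['cy'])/c['fy'],1.])
      ~~~~~~~~~~~~~~~~~~~~~~~^~~~~~~~~~~~~~~~~~~~~~~~~~~~~~~~~~~~~~~~~~~~~~~~~~~~~~~
ValueError: matmul: Input operand 1 has a mismatch in its core dimension 0, with gufunc signature (n?,k),(k,m?)->(n?,m?) (size 3 is different from 4)
```

View pics/top0.png

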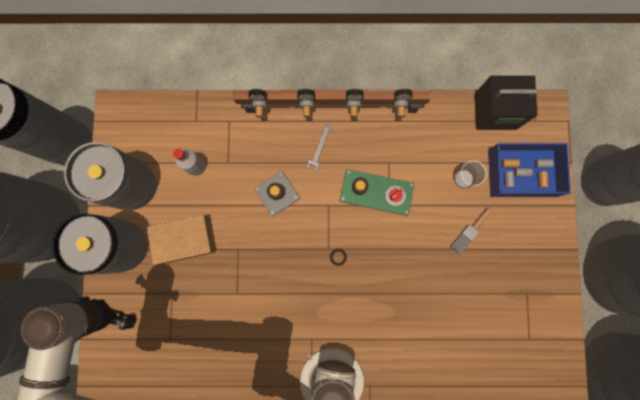

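View pics/side0.png

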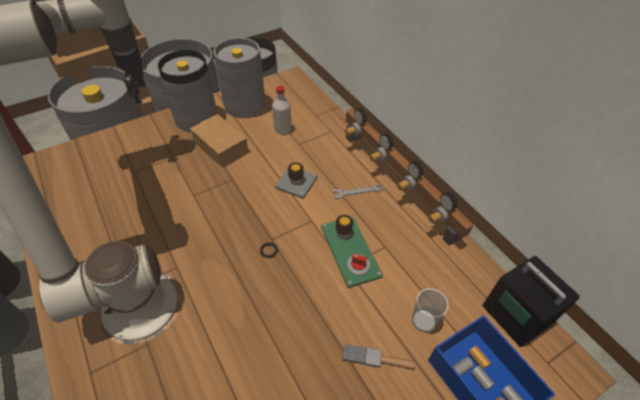

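The top view shows the green block at about (377,192), with its cap at (360,186) and the knob at (396,195). The grey block's cap is at (276,191). In the side view the cap is at (345,225) and the knob at (358,263). The camera rotation is a quaternion, so I'm fixing the helper.

```bash
sed -i "s/np.array(c\['rotation'\])@/R.from_quat(c['rotation']).as_matrix()@/; 1a from scipy.spatial.transform import Rotation as R" h.py
python3 - <<'E'
from h import *
import pickle
t,w=pickle.load(open('c.pkl','rb'))
for nm,c,(x0,x1,y0,y1) in (('top',t,(240,430,150,230)),('side',w,(270,390,160,300))):
  for n,lo,hi,z in (('green',(40,60,30),(88,255,255),14),('yellow',(12,150,120),(32,255,255),77),('red',(0,170,100),(6,255,255),50)):
    for k in blobs(c,lo,hi,12):
        r=cv2.minAreaRect(k)
        if not(x0<r[0][0]<x1 and y0<r[0][1]<y1): continue
        print(nm,n,cv2.contourArea(k),np.round(r[0]),np.round(ray(c,*r[0],z)),[np.round(ray(c,*p,z)[:2]).tolist() for p in cv2.boxPoints(r)] if n!='yellow' else '')
E
```

```text
top green 2042.0 [377. 192.] [ 595. -147.   14.] [[565.0, -26.0], [669.0, -47.0], [624.0, -268.0], [521.0, -245.0]]
top yellow 69.0 [360. 184.] [609. -88.  77.] 
top yellow 68.5 [274. 190.] [590. 179.  77.] 
top red 57.0 [395. 195.] [ 580. -201.   50.] [[596.0, -186.0], [596.0, -217.0], [564.0, -217.0], [564.0, -185.0]]
side green 1846.5 [351. 251.] [ 594. -159.   14.] [[563.0, -34.0], [683.0, -38.0], [622.0, -273.0], [516.0, -264.0]]
side yellow 56.5 [344. 220.] [608. -91.  77.] 
side yellow 41.0 [295. 167.] [591. 177.  77.] 
side red 43.5 [357. 266.] [ 566. -227.   50.] [[548.0, -218.0], [562.0, -207.0], [583.0, -235.0], [570.0, -246.0]]
side red 29.0 [359. 258.] [ 584. -207.   50.] [[568.0, -199.0], [578.0, -189.0], [601.0, -216.0], [590.0, -225.0]]
```

play_rows([
  [16,-37,0,0,0,0],
  [16,-37,0,0,0,0],
  [16,-37,0,0,0,0],
  [16,-37,0,0,0,0],
  [16,-37,0,0,0,0],
  [16,-37,0,0,0,0],
  [16,-37,0,0,0,0],
  [16,-37,0,0,0,0],
  [16,-37,0,0,0,0],
  [16,-37,0,0,0,0],
  [16,-37,0,0,0,0],
  [16,-37,0,0,0,0],
  [16,-37,0,0,0,0],
  [16,-37,0,0,0,0],
  [16,-37,0,0,0,0],
  [16,-37,0,0,0,0],
  [16,-37,0,0,0,0],
  [16,-37,0,0,0,0],
  [16,-37,0,0,0,0],
  [16,-37,0,0,0,0],
])

```text
clock: 1.77
position: [564.5, -166.8, 230.4]
ee_rot: [0.98, -0.2, -0.0, -0.0]
contact_force: [1.6, 0.4, -0.0]
gripper_width: 85.2
grasp_force: 0.0
```

```bash
python3 - <<'E'
from h import *
import pickle
s=read_state();print(s['clock'],s['position'],s['ee_rot'],s['joints'])
c=get_image('wrist');pickle.dump(c,open('w.pkl','wb'));save(c,'w1.png');print(c['eye'],c['rotation'])
for n,lo,hi,z in (('yellow',(12,150,120),(32,255,255),77),('red',(0,170,80),(6,255,255),58),('redb',(0,170,180),(6,255,255),58)):
    for k in blobs(c,lo,hi,100):
        r=cv2.minAreaRect(k)
        print(n,cv2.contourArea(k),np.round(r[0]),np.round(ray(c,*r[0],z)),[np.round(ray(c,*p,z)[:2]).tolist() for p in cv2.boxPoints(r)] )
E
```

```text
1.7667 [ 564.51371056 -166.79828034  230.4383067 ] [ 9.79859645e-01 -1.99686918e-01 -4.56030785e-04 -4.83176113e-05] [-1.25145949e-02  3.23821291e-01 -8.46955637e-02 -2.89579995e-04
 -1.16315728e+00  1.18134901e+00]
[ 637.96573849 -196.96750329  372.97106448] [-0.54512578  0.82331799  0.13164901 -0.0874866 ]
```

View pics/w1.png

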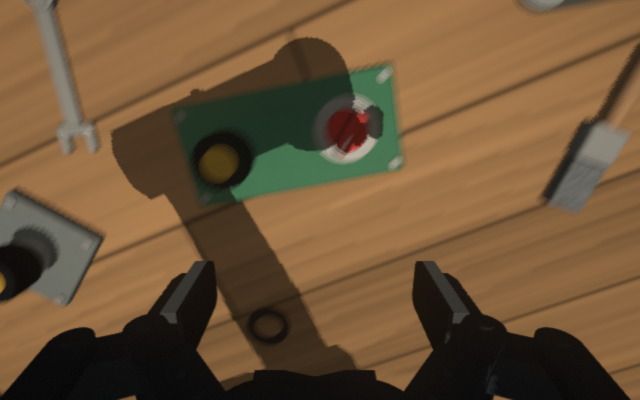

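The wrist view shows the cap's yellow disc at (219,163) and the knob at (347,131), partly in shadow. I'll zoom in to get the bar's angle.

```bash
python3 - <<'E'
from h import *
import pickle
c=pickle.load(open('w.pkl','rb'))
cv2.imwrite('pics/w1c.png',cv2.resize(cv2.cvtColor(c['image'][85:175,300:400],cv2.COLOR_RGB2BGR),None,fx=6,fy=6,interpolation=cv2.INTER_CUBIC))
for n,lo,hi,z in (('yellow',(12,150,60),(32,255,255),77),('red',(0,150,40),(8,255,255),58)):
    for k in blobs(c,lo,hi,100):
        r=cv2.minAreaRect(k)
        if r[0][1]<250:print(n,cv2.contourArea(k),np.round(r[0]),np.round(ray(c,*r[0],z)),[np.round(p).tolist() for p in cv2.boxPoints(r)] )
E
```

```text
yellow 792.5 [218. 164.] [610. -93.  77.] [[195.0, 163.0], [217.0, 141.0], [241.0, 165.0], [219.0, 187.0]]
red 1083.0 [346. 131.] [ 589. -208.   58.] [[325.0, 149.0], [330.0, 109.0], [368.0, 113.0], [363.0, 153.0]]
```

View pics/w1c.png

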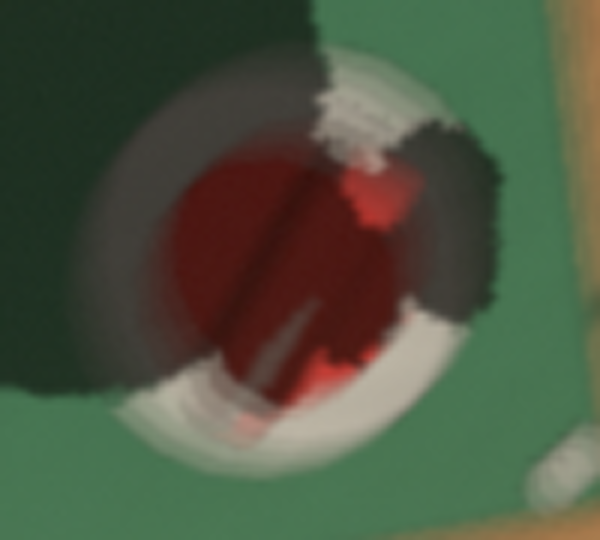

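```bash
python3 - <<'E'
from h import *
import pickle
c=pickle.load(open('w.pkl','rb'))
P=lambda u,v,z:ray(c,300+u/6,85+v/6,z)
for a,b,z in (((215,330),(310,180),45),((255,380),(315,300),58)):
    p,q=P(*a,z),P(*b,z);d=q-p;print(p,q,np.degrees(np.arctan2(d[1],d[0])))
print('cap',ray(c,218,164,77),'base',P(285,265,25), 'bar', P(300,280,58))
c=get_image('top')
cv2.imwrite('pics/t1c.png',cv2.resize(cv2.cvtColor(c['image'][165:220,335:420],cv2.COLOR_RGB2BGR),None,fx=8,fy=8,interpolation=cv2.INTER_CUBIC))
E
```

```text
[ 582.93703419 -196.3095679    45.        ] [ 598.84685414 -218.65767492   45.        ] -54.55259156217537
[ 575.54729451 -199.15355342   58.        ] [ 583.40366105 -212.0849451    58.        ] -58.719551982441374
cap [609.29622253 -92.66433792  77.        ] base [ 585.10165575 -211.12680241   25.        ] bar [ 587.12014177 -211.06726988   58.        ]
```

play_rows([
  [1,-2,-3,0,0,1],
  [1,-2,-3,0,0,1],
  [1,-2,-3,0,0,1],
  [1,-2,-3,0,0,1],
  [1,-2,-3,0,0,1],
  [1,-2,-3,0,0,1],
  [1,-2,-3,0,0,1],
  [1,-2,-3,0,0,1],
  [1,-2,-3,0,0,1],
  [1,-2,-3,0,0,1],
  [1,-2,-3,0,0,1],
  [1,-2,-3,0,0,1],
  [1,-2,-3,0,0,1],
  [1,-2,-3,0,0,1],
  [1,-2,-3,0,0,1],
  [1,-2,-3,0,0,1],
  [1,-2,-3,0,0,1],
  [1,-2,-3,0,0,1],
  [1,-2,-3,0,0,1],
  [1,-2,-3,0,0,1],
])

```text
clock: 3.53
position: [582.6, -160.6, 166.0]
ee_rot: [0.688, 0.724, -0.026, 0.033]
contact_force: [0.9, 0.7, -0.2]
gripper_width: 85.3
grasp_force: 0.0
```

play_rows([
  [0,0,-4,0,0,1],
  [0,0,-4,0,0,1],
  [0,0,-4,0,0,1],
  [0,0,-4,0,0,1],
  [0,0,-4,0,0,0.5],
  [0,0,0,0,0,0],
  [0,0,0,0,0,0],
])

```text
clock: 4.12
position: [564.2, -100.5, 121.4]
ee_rot: [0.538, 0.835, -0.05, 0.102]
contact_force: [-0.1, 0.9, 0.3]
gripper_width: 85.3
grasp_force: 0.0
```

```bash
python3 - <<'E'
from h import *
import pickle
s=read_state();print(s['clock'],s['position'],s['ee_rot'],s['joints'])
y=R.from_quat(s['ee_rot']).as_matrix()[:,1];print(np.degrees(np.arctan2(y[1],y[0])))
c=get_image('wrist');pickle.dump(c,open('w.pkl','wb'));save(c,'w2.png');print(c['eye'])
for n,lo,hi,z in (('yellow',(12,150,60),(32,255,255),77),('red',(0,150,40),(8,255,255),58)):
    for k in blobs(c,lo,hi,100):
        r=cv2.minAreaRect(k)
        if r[0][1]<300:print(n,cv2.contourArea(k),np.round(r[0]),np.round(ray(c,*r[0],z)),[np.round(p).tolist() for p in cv2.boxPoints(r)] )
E
```

```text
4.1167 [ 564.22247127 -100.52203644  121.44313566] [ 0.5377652   0.83544444 -0.05019994  0.10159302] [ 0.20579725  0.34342196 -0.50528048  0.34681961 -0.67619294  3.09611548]
24.627140075848093
[515.28180349  -0.63439169 242.4844176 ]
yellow 1579.5 [388. 222.] [608. -88.  77.] [[363.0, 201.0], [412.0, 201.0], [412.0, 242.0], [363.0, 242.0]]
red 2072.5 [285. 288.] [ 580. -182.   58.] [[249.0, 270.0], [291.0, 248.0], [322.0, 306.0], [279.0, 329.0]]
```

View pics/w2.png

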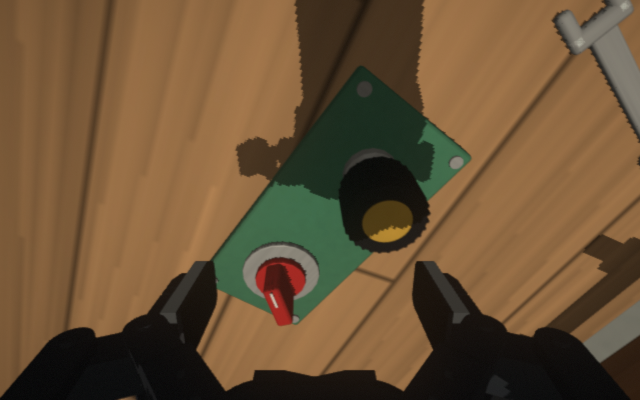

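Yaw increases joint 6, so the other half-turn is the right one and joint 6 is now at its limit. In this view the knob bar runs from about (270,265) to (285,320), with the cap at (388,222). I'll straighten the tool and yaw back.

```bash
python3 - <<'E'
from h import *
import pickle
c=pickle.load(open('w.pkl','rb'));s=read_state()
for a,b in (((271,293),(278,308)),((270,270),(285,320))):
    p,q=ray(c,*a,58),ray(c,*b,58);d=q-p;print(p,q,np.degrees(np.arctan2(d[1],d[0])))
print(ray(c,282,270,25))
def down(a):
    a=np.radians(a);y=np.array([np.cos(a),np.sin(a),0]);z=np.array([0,0,-1.]);return R.from_matrix(np.c_[np.cross(y,z),y,z])
C=R.from_quat(s['ee_rot'])
for a in (20,-20,-60): print(a,(down(a)*C.inv()).as_rotvec(degrees=True)/6)
E
```

```text
[ 571.81604303 -190.73061344   58.        ] [ 582.7434666  -204.02352397   58.        ] -50.578120523894675
[ 562.79311521 -169.18136266   58.        ] [ 593.0630171  -214.88244526   58.        ] -56.48168315785791
[ 580.6392971  -195.30127741   25.        ]
20 [ 1.90033622  1.06056935 -0.73161313]
-20 [ 2.20246716  0.3553687  -7.36876223]
-60 [  2.34236146  -0.44828298 -14.00246082]
```

play_rows([
  [0,0,12,0.3,0.05,-0.9],
  [0,0,12,0.3,0.05,-0.9],
  [0,0,12,0.3,0.05,-0.9],
  [0,0,12,0.3,0.05,-0.9],
  [0,0,12,0.3,0.05,-0.9],
  [0,0,12,0.3,0.05,-0.9],
  [0,0,0,0.3,0.05,-0.9],
  [0,0,0,0.1,0,-1],
  [1,-9,0,0,0,-1],
  [1,-9,0,0,0,-1],
  [1,-9,0,0,0,-1],
  [1,-9,0,0,0,-1],
  [1,-9,0,0,0,-1],
  [1,-9,0,0,0,-1],
  [1,-9,0,0,0,-1],
  [1,-9,0,0,0,-1],
  [1,-9,0,0,0,-1],
  [1,-9,0,0,0,-1],
])

```text
clock: 5.67
position: [575.7, -192.1, 194.5]
ee_rot: [0.996, 0.087, 0.002, 0.004]
contact_force: [0.4, 0.3, 0.1]
gripper_width: 85.0
grasp_force: 0.0
```

play_rows([
  [1,-2,-3,0,0,-1],
  [1,-2,-3,0,0,-1],
  [1,-2,-3,0,0,-1],
  [1,-2,-3,0,0,-1],
  [1,-2,-3,0,0,-1],
  [1,-2,-3,0,0,-1],
  [1,-2,-3,0,0,-1],
  [1,-2,-3,0,0,-1],
  [1,-2,-3,0,0,-1],
  [0,0,0,0,0,0],
  [0,0,0,0,0,0],
])

```text
clock: 6.58
position: [584.3, -209.6, 167.0]
ee_rot: [0.929, -0.371, -0.0, 0.004]
contact_force: [0.8, -0.2, 0.4]
gripper_width: 85.3
grasp_force: 0.0
```

```bash
cat >> h.py <<'E'
def down(a):
    a=np.radians(a);y=np.array([np.cos(a),np.sin(a),0]);z=np.array([0,0,-1.]);return R.from_matrix(np.c_[np.cross(y,z),y,z])
def st(a=None):
    s=read_state();C=R.from_quat(s['ee_rot']);y=C.as_matrix()[:,1];g=np.degrees(np.arctan2(y[1],y[0]))
    print(s['clock'],np.round(s['position'],1),'yaw',round(g,1),'j',np.round(s['joints'],2),'F',np.round(s['contact_force'],1),'T',np.round(s['wrist_torque'],2))
    print('to',(down(g if a is None else a)*C.inv()).as_rotvec(degrees=True)/6)
E
python3 - <<'E'
from h import *
import pickle
st(-145)
c=get_image('wrist');pickle.dump(c,open('w.pkl','wb'));save(c,'w3.png');print(c['eye'])
for n,lo,hi,z in (('yellow',(12,150,60),(32,255,255),77),('red',(0,150,40),(8,255,255),58)):
    for k in blobs(c,lo,hi,100):
        r=cv2.minAreaRect(k)
        if r[0][1]<300:print(n,cv2.contourArea(k),np.round(r[0]),np.round(ray(c,*r[0],z)),[np.round(p).tolist() for p in cv2.boxPoints(r)] )
E
```

```text
6.5833 [ 584.3 -209.6  167. ] yaw -133.5 j [-0.08  0.43 -0.1   0.01 -1.05  0.89] F [ 0.8 -0.2  0.4] T [-0.   -0.03  0.  ]
to [ 0.0662809  -0.03842486 -1.91403571]
[ 642.50379896 -262.4804028   309.84765772]
yellow 272.5 [173. 273.] [617. -90.  77.] [[155.0, 277.0], [181.0, 257.0], [190.0, 269.0], [164.0, 289.0]]
red 1869.0 [314. 189.] [ 587. -212.   58.] [[279.0, 174.0], [323.0, 152.0], [348.0, 203.0], [305.0, 225.0]]
```

View pics/w3.png

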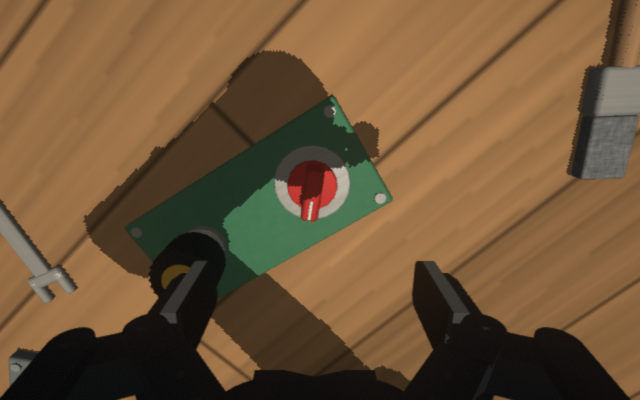

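The base is at about (313,183). The bar runs from about (315,168) to (309,219), with its white mark at (310,210).

```bash
python3 - <<'E'
from h import *
import pickle
c=pickle.load(open('w.pkl','rb'))
I=c['image'];h=cv2.cvtColor(I,cv2.COLOR_RGB2HSV)
# white mark inside red, darker sides
sub=h[150:230,270:355]; I2=I[150:230,270:355]
m=((sub[...,1]<120)&(sub[...,2]>150)).astype(np.uint8); m[:45]=0
ys,xs=np.nonzero(m[:, 32:46]); print('mark',xs.mean()+302,ys.mean()+150,np.polyfit(ys,xs,1))
for a,b in (((311,202),(308,218)),((316,168),(309,219))):
    p,q=ray(c,*a,58),ray(c,*b,58);d=q-p;print(p,q,np.degrees(np.arctan2(d[1],d[0])))
print(ray(c,312.5,183,22))
E
```

```text
mark 309.71875 210.53125 [-0.14091947 16.24878165]
[ 580.21052962 -202.73370131   58.        ] [ 572.1696612  -191.79603043   58.        ] 126.3216008913739
[ 597.22609635 -224.15602255   58.        ] [ 571.01066058 -191.78111111   58.        ] 128.99866326792164
[ 583.1057682  -207.24821672   22.        ]
```

play_rows([
  [0,2,-15,0.06,-0.04,-0.8],
  [0,0,-20,0,0,-0.8],
  [0,0,-25,0,0,0],
  [0,0,-25,0,0,0],
  [0,0,-15,0,0,0],
  [0,0,-10,0,0,0],
  [0,0,0,0,0,0],
  [0,0,0,0,0,0],
])

```text
clock: 7.3
position: [584.3, -207.2, 57.1]
ee_rot: [0.894, -0.447, 0.0, 0.001]
contact_force: [-0.7, 0.3, 0.4]
gripper_width: 85.2
grasp_force: 0.0
```

play_rows([
  [0,0,0,0,0,0],
  [0,0,0,0,0,0],
  [0,0,0,0,0,0],
  [0,0,0,0,0,0],
  [0,0,0,0,0,0],
  [0,0,0,0,0,0],
  [0,0,0,0,0,0],
  [0,0,0,0,0,0],
  [0,0,0,0,0,0],
  [0,0,0,0,0,0],
], gripper=0)

```text
clock: 8.13
position: [585.2, -207.2, 57.7]
ee_rot: [0.894, -0.447, 0.002, 0.0]
contact_force: [0.7, 0.9, 6.4]
gripper_width: 0.0
grasp_force: 2.7
```

```bash
python3 -c "
from h import *
st()"
```

```text
8.1333 [ 585.2 -207.2   57.7] yaw -143.1 j [-0.08  0.54 -0.21  0.   -0.81  0.72] F [0.7 0.9 6.4] T [ 0.14 -0.24 -0.01]
to [1.71781025e-02 2.66945693e-02 1.72271919e-05]
```

The fingers shut fully without catching the bar. I'll check what they are on.

```bash
python3 - <<'E'
from h import *
import pickle
c=get_image('wrist');pickle.dump(c,open('w.pkl','wb'))
s=get_image('side')
a=cv2.resize(cv2.cvtColor(c['image'],cv2.COLOR_RGB2BGR)[100:400,170:470],(600,600))
b=cv2.resize(cv2.cvtColor(s['image'],cv2.COLOR_RGB2BGR)[200:300,310:410],(200,200))
a[:200,:200]=b
cv2.imwrite('pics/w4.png',a)
E
```

```text
(no output)
```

View pics/w4.png

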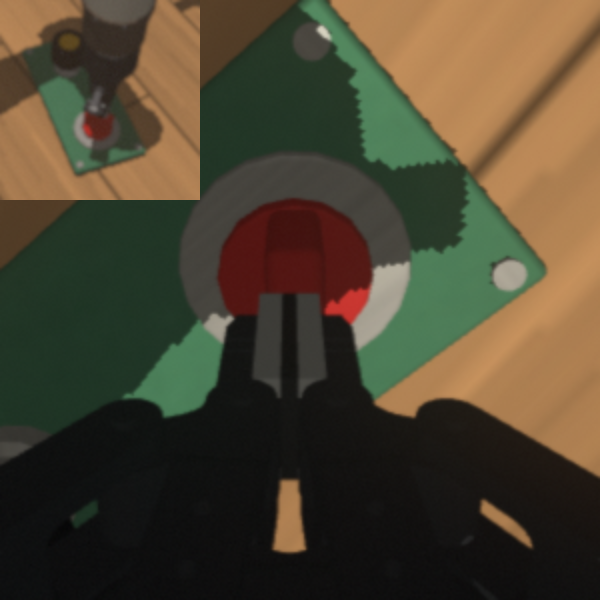

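```bash
python3 - <<'E'
from h import *
import pickle
c=pickle.load(open('w.pkl','rb'))
Q=lambda u,v,z:np.round(ray(c,170+u/2,100+v/2,z),1)
print('base',Q(295,262,20),Q(295,152,20),Q(180,262,20),Q(410,262,20))
print('bar far end edges',Q(295,215,58),Q(267,240,58),Q(323,240,58),'disc L/R',Q(220,275,28),Q(372,275,28),Q(295,198,28))
M=R.from_quat(c['rotation']).as_matrix()
for p in ((585.2,-207.2,51.7),(585.2,-207.2,33),(584,-208,20),(584,-208,58)):
    q=M.T@(np.array(p)-c['eye']);print(p,(q[0]/q[2]*c['fx']+c['cx']-170)*2,(q[1]/q[2]*c['fy']+c['cy']-100)*2)
print(c['eye'],M)
E
```

```text
base [ 583.4 -207.3   20. ] [ 603.1 -233.3   20. ] [ 609.8 -187.5   20. ] [ 557.1 -227.1   20. ]
bar far end edges [ 600.6 -229.5   58. ] [ 602.  -220.9   58. ] [ 592.  -228.5   58. ] disc L/R [ 599.8 -194.5   28. ] [ 566.3 -219.7   28. ] [ 596.8 -224.8   28. ]
(585.2, -207.2, 51.7) 290.03758408064186 311.14672493711595
(585.2, -207.2, 33) 289.9495428214259 278.2035490685091
(584, -208, 20) 294.9235141177354 259.08978478682735
(584, -208, 58) 296.2343077462899 324.2100221315934
[ 632.4721062  -269.71829375  200.56379087] [[-0.7995261  -0.57163543 -0.18436632]
 [-0.60063056  0.76043024  0.24695909]
 [-0.00097284  0.30818628 -0.95132553]]
```

```bash
python3 - <<'E'
from h import *
import pickle
c=pickle.load(open('w.pkl','rb'))
M=R.from_quat(c['rotation']).as_matrix()
s=read_state();T=R.from_quat(s['ee_rot']).as_matrix()
f=c['fx'];print(f,s['gripper_width'],s['grasp_force'])
for (u,v),(u2,v2),w in (((215,262),(414,262),85),((190,262),(436,262),114)):
    d=f*w/(u2-u)
    p=M@np.array([((u+u2)/2-c['cx'])/f*d,(v-c['cy'])/f*d,d])+c['eye']
    print('pad tip in tool frame',T.T@(p-s['position']))
for z in (58,45,33):
    p=ray(c,170+287/2,100+293/2,z);print(z,T.T@(p-s['position']))
E
```

```text
341.9767195862673 -0.04669140976649591 2.7550684785819612
pad tip in tool frame [  6.7930733   -0.23858348 -12.5098359 ]
pad tip in tool frame [ 0.67033539 -0.91567805 -1.45951513]
58 [ 8.01562871 -0.68879622 -0.26661096]
45 [ 1.55444962 -0.71049595 12.7134103 ]
33 [-4.40971569 -0.73052647 24.6949684 ]
```

play_rows([
  [0,0,15,0,0,0],
  [0,0,15,0,0,0],
  [0,0,0,0,0,0],
  [0,0,0,0,0,0],
  [0,0,0,0,0,0],
  [0,0,-10,0,0,0],
  [0,0,-10,0,0,0],
  [0,0,-10,0,0,0],
  [0,0,0,0,0,0],
], gripper=0.4)

```text
clock: 8.98
position: [581.3, -206.6, 52.7]
ee_rot: [0.894, -0.448, -0.003, 0.002]
contact_force: [-0.0, 0.6, -0.4]
gripper_width: 34.1
grasp_force: 0.0
```

play_rows([
  [0,0,-5,0,0,0],
  [0,0,0,0,0,0],
])

```text
clock: 9.15
position: [583.2, -206.9, 50.2]
ee_rot: [0.894, -0.448, -0.001, 0.001]
contact_force: [0.4, 1.0, 0.7]
gripper_width: 34.1
grasp_force: 0.0
```

play_rows([
  [0,0,-5,0,0,0],
  [0,0,0,0,0,0],
])

```text
clock: 9.32
position: [583.5, -206.9, 46.0]
ee_rot: [0.894, -0.448, -0.0, 0.001]
contact_force: [-0.3, -0.5, -0.2]
gripper_width: 34.6
grasp_force: 0.0
```

```bash
python3 - <<'E'
from h import *
st()
c=get_image('wrist')
a=cv2.resize(cv2.cvtColor(c['image'],cv2.COLOR_RGB2BGR)[150:350,220:420],(600,600))
cv2.imwrite('pics/w5.png',a)
E
```

```text
9.3167 [ 583.5 -206.9   46. ] yaw -143.2 j [-0.08  0.56 -0.22  0.   -0.79  0.72] F [-0.3 -0.5 -0.2] T [-0.01 -0.01 -0.01]
to [ 8.03784137e-03 -1.19344873e-02  5.38095023e-07]
```

View pics/w5.png

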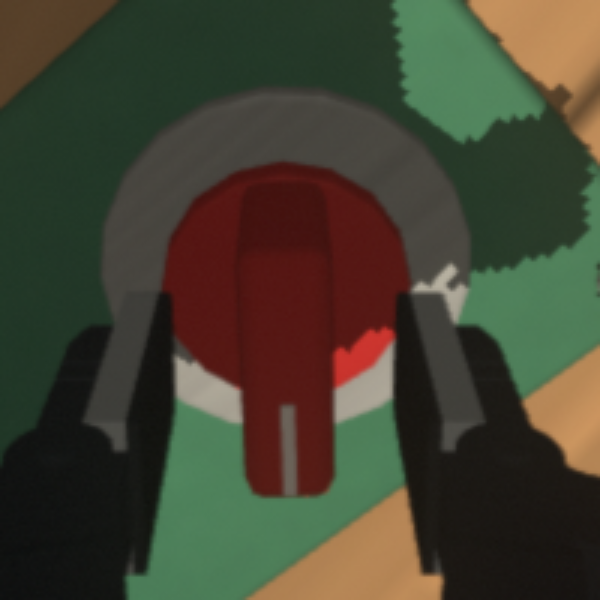

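The fingers now straddle the bar on both sides. I'll go a little lower and close.

play_rows([
  [0,0,-5,0,0,0],
  [0,0,0,0,0,0],
  [0,0,0,0,0,0],
])

```text
clock: 9.62
position: [583.6, -207.0, 41.4]
ee_rot: [0.894, -0.448, -0.0, 0.001]
contact_force: [0.4, -1.3, -0.5]
gripper_width: 34.2
grasp_force: 0.0
```

play_rows([
  [0,0,0,0,0,0],
  [0,0,0,0,0,0],
  [0,0,0,0,0,0],
  [0,0,0,0,0,0],
  [0,0,0,0,0,0],
  [0,0,0,0,0,0],
], gripper=0)

```text
clock: 10.12
position: [583.5, -207.3, 42.0]
ee_rot: [0.894, -0.448, -0.0, 0.001]
contact_force: [-2.6, -1.5, 4.3]
gripper_width: 12.4
grasp_force: 59.9
```

play_rows([
  [0,0,0,0,0,-0.7],
  [0,0,0,0,0,-0.7],
  [0,0,0,0,0,-0.7],
  [0,0,0,0,0,-0.7],
  [0,0,0,0,0,-0.7],
  [0,0,0,0,0,-0.7],
  [0,0,0,0,0,-0.7],
  [0,0,0,0,0,-0.7],
  [0,0,0,0,0,-0.7],
  [0,0,0,0,0,-0.7],
  [0,0,0,0,0,-0.7],
  [0,0,0,0,0,0],
])

```text
clock: 11.12
position: [583.0, -207.5, 42.0]
ee_rot: [-0.646, 0.763, 0.001, -0.001]
contact_force: [-4.3, -2.8, 6.0]
gripper_width: 12.5
grasp_force: 60.1
```

```bash
python3 -c "
from h import *
st()"
```

```text
11.1167 [ 583.  -207.5   42. ] yaw 170.5 j [-0.08  0.56 -0.23  0.   -0.79 -0.09] F [-4.3 -2.8  6. ] T [-0.75  1.14 -0.08]
to [ 7.81365849e-03 -2.55232087e-02 -1.48903898e-05]
```

play_rows([
  [0,0,0,0,0,-0.7],
  [0,0,0,0,0,-0.7],
  [0,0,0,0,0,-0.7],
  [0,0,0,0,0,0],
])

```text
clock: 11.45
position: [582.9, -207.4, 42.0]
ee_rot: [-0.559, 0.829, 0.001, -0.001]
contact_force: [-4.5, -2.9, 4.8]
gripper_width: 12.8
grasp_force: 60.1
```

```bash
python3 -c "
from h import *
st()"
```

```text
11.45 [ 582.9 -207.4   42. ] yaw 158.0 j [-0.08  0.56 -0.23  0.   -0.79 -0.31] F [-4.5 -2.9  4.8] T [-0.76  1.2  -0.08]
to [ 4.57305362e-03 -2.88447505e-02 -1.97362705e-05]
```

play_rows([
  [0,0,0,0,0,-0.6],
  [0,0,0,0,0,-0.6],
  [0,0,0,0,0,0],
])

```text
clock: 11.7
position: [582.8, -207.4, 42.0]
ee_rot: [-0.506, 0.863, 0.001, -0.001]
contact_force: [-3.5, -2.1, 5.9]
gripper_width: 12.3
grasp_force: 60.1
```

```bash
python3 -c "
from h import *
st()"
```

```text
11.7 [ 582.8 -207.4   42. ] yaw 150.8 j [-0.08  0.56 -0.23  0.   -0.79 -0.43] F [-3.5 -2.1  5.9] T [-0.74  1.17 -0.09]
to [ 2.92881258e-03 -3.07497181e-02 -2.33720046e-05]
```

play_rows([
  [0,0,0,0,0,-0.6],
  [0,0,0,0,0,-0.6],
  [0,0,0,0,0,0],
])

```text
clock: 11.95
position: [582.8, -207.4, 42.1]
ee_rot: [-0.454, 0.891, 0.0, -0.002]
contact_force: [-5.4, -1.2, 4.9]
gripper_width: 12.4
grasp_force: 80.2
```

```bash
python3 -c "
from h import *
st()"
```

```text
11.95 [ 582.8 -207.4   42.1] yaw 144.0 j [-0.08  0.56 -0.23  0.   -0.79 -0.55] F [-5.4 -1.2  4.9] T [-0.63  1.35  1.74]
to [ 1.53371749e-02 -4.11264025e-02 -4.64910360e-05]
```

play_rows([
  [0,0,0,0,0,-0.6],
  [0,0,0,0,0,-0.6],
  [0,0,0,0,0,0],
])

```text
clock: 12.2
position: [582.8, -207.4, 42.2]
ee_rot: [-0.402, 0.916, -0.0, -0.003]
contact_force: [-5.5, -2.4, 4.8]
gripper_width: 12.3
grasp_force: 135.0
```

```bash
python3 -c "
from h import *
st()"
```

```text
12.2 [ 582.8 -207.4   42.2] yaw 137.4 j [-0.08  0.56 -0.23  0.01 -0.79 -0.67] F [-5.5 -2.4  4.8] T [-0.58  1.58  3.73]
to [ 3.18665951e-02 -5.34127591e-02 -5.53878609e-05]
```

The end stop shows at about yaw 145: torque rises to 3.7 N m. I'll ease off, release and move above the cap.

play_rows([
  [0,0,0,0,0,0.6],
  [0,0,0,0,0,0.6],
  [0,0,0,0,0,0],
])

```text
clock: 12.45
position: [582.8, -207.4, 42.1]
ee_rot: [-0.456, 0.89, 0.0, -0.002]
contact_force: [-4.6, -1.8, 5.3]
gripper_width: 12.5
grasp_force: 79.0
```

play_rows([
  [0,0,0,0,0,0],
  [0,0,0,0,0,0],
  [0,0,0,0,0,0],
  [0,0,0,0,0,0],
  [0,0,10,0,0,0],
  [0,0,20,0,0,0],
  [0,0,30,0,0,0],
  [0,0,30,0,0,0],
  [0,0,20,0,0,0],
  [3,15,0,0,0,0.8],
  [5,25,0,0,0,0.8],
  [6,30,0,0,0,0.8],
  [6,25,0,0,0,0.8],
  [4,15,0,0,0,0.8],
  [1,7,0,0,0,0],
  [0,0,0,0,0,0],
], gripper=1)

```text
clock: 13.78
position: [609.2, -88.7, 152.2]
ee_rot: [-0.627, 0.779, 0.0, -0.0]
contact_force: [-0.0, -1.0, 0.0]
gripper_width: 85.3
grasp_force: 0.0
```

```bash
python3 - <<'E'
from h import *
st()
c=get_image('wrist');t=get_image('top')
a=cv2.cvtColor(c['image'],cv2.COLOR_RGB2BGR)
cv2.imwrite('pics/w6.png',a)
for k in blobs(c,(12,150,50),(32,255,255),100):
        r=cv2.minAreaRect(k)
        print(cv2.contourArea(k),np.round(r[0]),np.round(ray(c,*r[0],77)))
E
```

```text
13.7833 [609.2 -88.7 152.2] yaw 167.6 j [ 0.12  0.43 -0.13  0.   -1.01 -0.33] F [-0. -1.  0.] T [-0.03  0.02 -0.01]
to [ 1.13090693e-03 -2.05453631e-03 -1.42733376e-07]
1408.0 [316. 206.] [607. -89.  77.]
1102.5 [ 17. 298.] [839. -66.  77.]
```

View pics/w6.png

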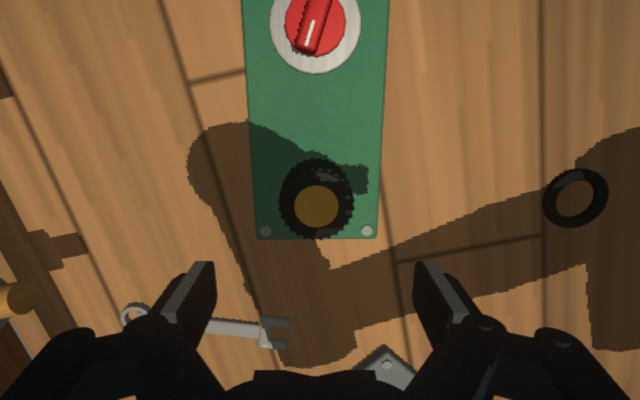

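The cap disc is at (316,206), which gives (607,-89), right under the tool. The knob stayed turned. I'll descend and grip.

play_rows([
  [-1,0,-15,0,0,0],
  [-1,0,-20,0,0,0],
  [0,0,-25,0,0,0],
  [0,0,-20,0,0,0],
  [0,0,-15,0,0,0],
  [0,0,-11,0,0,0],
  [0,0,0,0,0,0],
  [0,0,0,0,0,0],
])

```text
clock: 14.55
position: [606.7, -90.9, 45.6]
ee_rot: [-0.626, 0.78, 0.0, -0.001]
contact_force: [0.9, 0.2, 0.3]
gripper_width: 85.4
grasp_force: 0.0
```

play_rows([
  [0,0,0,0,0,0],
  [0,0,0,0,0,0],
  [0,0,0,0,0,0],
  [0,0,0,0,0,0],
  [0,0,0,0,0,0],
  [0,0,0,0,0,0],
  [0,0,0,0,0,0],
], gripper=0)

```text
clock: 15.13
position: [608.0, -90.0, 47.3]
ee_rot: [-0.627, 0.779, -0.001, 0.001]
contact_force: [0.1, -0.8, 6.4]
gripper_width: 48.9
grasp_force: 62.5
```

play_rows([
  [0,0,0,0,0,0.6],
  [0,0,0,0,0,0.6],
  [0,0,0,0,0,0.6],
  [0,0,0,0,0,0],
])

```text
clock: 15.47
position: [608.1, -89.1, 47.3]
ee_rot: [-0.697, 0.717, -0.001, 0.002]
contact_force: [-0.3, 3.3, 7.4]
gripper_width: 48.7
grasp_force: 61.7
```

```bash
python3 -c "
from h import *
st()"
```

```text
15.4667 [608.1 -89.1  47.3] yaw 178.3 j [ 0.12  0.55 -0.24 -0.   -0.78 -0.15] F [-0.3  3.3  7.4] T [ 1.19  0.15 -0.93]
to [-1.31336411e-02  2.87374375e-02 -2.07348696e-05]
```

play_rows([
  [0,0,0,0,0,0.5],
  [0,0,0,0,0,0.5],
  [0,0,0,0,0,0],
])

```text
clock: 15.72
position: [608.2, -91.0, 47.3]
ee_rot: [0.733, -0.681, 0.001, -0.001]
contact_force: [0.4, -2.9, 5.8]
gripper_width: 49.1
grasp_force: 62.3
```

```bash
python3 -c "
from h import *
st()"
```

```text
15.7167 [608.2 -91.   47.3] yaw -175.8 j [ 0.11  0.55 -0.24  0.   -0.78 -0.04] F [ 0.4 -2.9  5.8] T [-1.16 -0.26 -1.22]
to [7.77225361e-03 2.96443201e-02 1.50669679e-05]
```

CCW meets resistance of about 1.2 N m. I'll try clockwise.

play_rows([
  [0,0,0,0,0,-0.7],
  [0,0,0,0,0,-0.7],
  [0,0,0,0,0,-0.7],
  [0,0,0,0,0,-0.7],
  [0,0,0,0,0,-0.7],
  [0,0,0,0,0,-0.7],
  [0,0,0,0,0,-0.7],
  [0,0,0,0,0,0],
])

```text
clock: 16.38
position: [607.4, -89.7, 47.3]
ee_rot: [-0.537, 0.844, -0.0, 0.0]
contact_force: [-1.4, 1.0, 8.1]
gripper_width: 48.6
grasp_force: 62.4
```

```bash
python3 -c "
from h import *
st()"
```

```text
16.3833 [607.4 -89.7  47.3] yaw 154.9 j [ 0.12  0.55 -0.24  0.   -0.79 -0.55] F [-1.4  1.   8.1] T [0.31 0.39 0.04]
to [ 4.25987585e-04  6.29995671e-03 -7.04215511e-07]
```

Clockwise turns freely (0.04 N m). I'll continue to about 80° in total.

play_rows([
  [0,0,0,0,0,-0.7],
  [0,0,0,0,0,-0.7],
  [0,0,0,0,0,-0.7],
  [0,0,0,0,0,-0.7],
  [0,0,0,0,0,-0.7],
  [0,0,0,0,0,-0.7],
  [0,0,0,0,0,-0.7],
  [0,0,0,0,0,-0.7],
  [0,0,0,0,0,-0.7],
  [0,0,0,0,0,-0.7],
  [0,0,0,0,0,-0.7],
  [0,0,0,0,0,-0.7],
  [0,0,0,0,0,-0.7],
  [0,0,0,0,0,-0.7],
  [0,0,0,0,0,-0.7],
  [0,0,0,0,0,-0.7],
  [0,0,0,0,0,0],
  [0,0,0,0,0,0],
])

```text
clock: 17.88
position: [608.6, -89.6, 47.3]
ee_rot: [0.019, 1.0, 0.001, 0.002]
contact_force: [1.0, 0.9, 4.7]
gripper_width: 48.9
grasp_force: 62.2
```

```bash
python3 -c "
from h import *
st()"
```

```text
17.8833 [608.6 -89.6  47.3] yaw 87.9 j [ 0.12  0.55 -0.24 -0.   -0.78 -1.72] F [1.  0.9 4.7] T [ 0.28 -0.19 -0.01]
to [-1.11756840e-02  3.69758443e-02  2.39955253e-05]
```

play_rows([
  [0,0,2,0,0,0],
  [0,0,2,0,0,0],
  [0,0,2,0,0,0],
  [0,0,0,0,0,0],
])

```text
clock: 18.22
position: [606.4, -90.1, 51.5]
ee_rot: [0.019, 1.0, 0.001, -0.001]
contact_force: [1.1, 1.0, -2.0]
gripper_width: 48.6
grasp_force: 61.9
```

The pull is only 2 N, so the cap is free. I'll lift.

play_rows([
  [0,0,4,0,0,0],
  [0,0,6,0,0,0],
  [0,0,8,0,0,0],
  [0,0,8,0,0,0],
  [0,0,8,0,0,0],
  [0,0,8,0,0,0],
  [0,0,8,0,0,0],
  [0,0,8,0,0,0],
  [0,0,6,0,0,0],
  [0,0,4,0,0,0],
  [0,0,0,0,0,0],
  [0,0,0,0,0,0],
  [0,0,0,0,0,0],
  [0,0,0,0,0,0],
])

```text
clock: 19.38
position: [606.4, -90.1, 119.0]
ee_rot: [0.019, 1.0, 0.001, -0.001]
contact_force: [0.4, 0.3, -1.3]
gripper_width: 48.7
grasp_force: 62.0
```

```bash
python3 - <<'E'
from h import *
st()
t=get_image('side');w=get_image('wrist')
b=cv2.resize(cv2.cvtColor(t['image'],cv2.COLOR_RGB2BGR)[150:300,260:420],(400,375),interpolation=cv2.INTER_CUBIC)
a=cv2.resize(cv2.cvtColor(w['image'],cv2.COLOR_RGB2BGR),(400,250))
cv2.imwrite('pics/f.png',np.vstack([b[:350],a]))
E
```

```text
19.3833 [606.4 -90.1 119. ] yaw 87.8 j [ 0.12  0.46 -0.17 -0.   -0.94 -1.72] F [ 0.4  0.3 -1.3] T [-0.01  0.01  0.02]
to [-1.04604612e-02 -1.81069571e-02 -9.45260594e-06]
```

View pics/f.png

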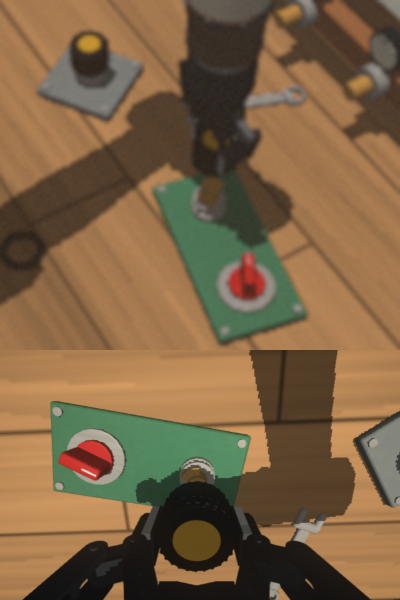

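The cap is held at about (195,535) in the wrist view, clear of the bare brass neck at (197,470), roughly 70 mm up. The knob is turned and the grey block's cap is untouched.

```bash
python3 -c "
from bench import job_done
print(job_done())"
```

```text
the job is handed in; nothing more can be done
None
```

I turned the valve knob clockwise to its end stop, unscrewed the green block's cap clockwise (its thread is left-handed), and handed the job in at about 19 s with the cap held still about 70 mm above its outlet; no verdict came back.

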